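# Lock up a forme with the quoin key

## Task

Lock up the forme that lies on the sloping bank: take the red T-handled key from its stand, put its square end into the round well of the blue quoin and, pressing lightly, turn it a little at a time until it drops fully home into the square socket below; then turn the key clockwise until the quoin comes up against its stop. Leave the key standing fully home in the quoin, let go of it, and leave the ink tin, the brush and the wooden block where they are.

Things in the scene. Friction and masses are not known exactly. Their poses are not given: they have to be found in the camera images.
- key: Loose 160 g quoin key, 120 mm long. Origin at the centre of its tip, z up the shank, x along the handle bar. From the tip: steel bit 14 mm square (sides along x, y), 24 mm long, last 2.5 mm tapered to 11 mm; round shank 12 mm thick; at 104 to 120 mm a red bar 84 mm long (x), 14 mm thick (y). At the start it stands upright, tip down, in its stand, bar at any angle.
- key_bar (a point): Centre of the key's red bar, 112 mm above the tip on the key's axis: the place to grip it, across the 14 mm thickness. Axes as key.
- key_stand: Fixed dark wooden block, 64 x 64 x 40 mm, origin at the centre of its underside on the table. A round hole 22 mm wide and 32 mm deep in the middle of its top holds the key loosely; its floor is 8 mm above the table. The stand's and the ink tin's places may be swapped.
- quoin: Fixed blue quoin, 46 (x) x 100 (y) x 24 (z) mm, in the forme (steel frame, wood, rows of grey type) on the sloping bank. Origin at the centre of its underside, z square to the slope, 25 degrees from vertical, leaning towards the robot; x up the slope. Nothing around it stands above its top. A round well in its top leads to a square socket below.
- quoin_mouth (a point): Centre of the round well's mouth, level with the quoin's top; axes as quoin. The well is 22.4 mm wide and 8 mm deep; its first 4 mm are a 45 degree countersink 30 mm wide at the top. The mouth of the socket lies in the well's floor: a bit that is not lined up rests there, its tip 8 to 11 mm below the well's mouth.
- quoin_floor (a point): Centre of the square socket's floor, 22 mm below the well's mouth: the tip comes here when home. Socket 15.2 mm square, 14 mm deep: about 5 degrees of play either way. It starts 11 to 43 degrees clockwise (looking down on it) of the quoin's x and y, unmeasured; it turns stiffly (0.22 N m, stays where left), clockwise only to a hard stop at 72 degrees.
- quoin_mark: Four yellow lines on the quoin's top around the well, 90 degrees apart: where the key's x and y point when the quoin is against its stop. Origin and z as quoin, x and y along the lines (72 degrees clockwise of the quoin's x and y).
- ink_tin: Loose round ink tin, 72 mm across, 55 mm tall, origin under its centre. Leave alone.
- type_brush: Loose dark type brush, 130 x 55 x 44 mm, origin under its centre. Leave alone.
- planer: Loose light wooden planer block, 100 x 70 x 34 mm, origin under its centre. Leave alone.
Things that resemble listed ones, but are neither listed nor needed, are in the scene too. There is more than one size of the key; the one meant has the size given above.

How it is judged:
By the outcome, as a careful person would: the job done as asked, in the order asked, and still so for the second after the job is handed in, with the robot touching nothing.
It also fails if it takes over 54 s, if anything falls off the work surface, if the arm or the gripper's body presses on something with over 40 N, if the wrist force passes 120 N, or if a joint passes its speed limit or range.

## Robot

A 7-joint arm with a two-finger parallel gripper is mounted at the origin on the work surface. World frame = base frame: x ahead of the robot, y to its left, z up, the work surface at z = 0. Lengths are in m, angles in rad, forces in N, time in s.
With the tool pointing down it reaches from about 0.425 to 0.925 m from the base axis. Payload 6.8 kg.
Tool frame: the origin (TCP) lies at the very end of the fingers, on their centre line; the grasp point (between the pads) lies 19 mm behind it; z points along the fingers, y is the line along which they close (so a half turn about z gives the same grasp; the last joint's range is limited). The gripper opens to 85 mm and grips with 20 to 120 N. Pads are 22 mm wide; open, the fingers measure 114 mm over their backs; the gripper's body (76 mm by 85 mm) begins 54 mm behind the grasp point. The pads swing forward as they close: fully open they stand 13 mm farther back than shut.
Start: joints at [-1.213, 0.477, 0.022, 1.555, -0.011, 1.109, -0.083], TCP at [0.303, 0.603, 0.231] pointing down, gripper open.
Joint ranges: [-2.96, 2.96], [-0.34, 2.1], [-1.41, 1.46], [0.24, 2.44], [-1.37, 4.51], [0.17, 1.92], [-2.96, 2.96]. Speed limits (rad/s): [2.39, 2.39, 3.14, 3.14, 3.14, 3.14, 3.14].

## Interface

Orientations are given as a unit quaternion [w, x, y, z].
In Python, from station import telemetry, viewer, job, search_frame, cut_out gives the robot as it stands. The module is installed in compiled form; this text tells all that it offers.
- The arm moves only by the shell command python3 -m crank 'ROWS' [FORCE]. ROWS is JSON, a list of rows, each an object with "delta_rot": the turn, a rotation vector about the tool's x, y, z in degrees, a list of three; "xyz": the shift along the tool's x, y, z in m, a list of three; "fingers": the gripper command: -1 is fully open, 1 is shut, values between are in proportion. In form: [{"delta_rot": [ax, ay, az], "xyz": [dx, dy, dz], "fingers": fingers}, ...]. A call has 1 to 10 rows; each row is the pose to reach, as a shift and turn from the pose commanded when the call began, along the tool's axes at that moment; what a row does not reach only later rows make up. A row lasts 1/10 s, in which the tool goes at most 50 mm and 8.59 degrees, less where a joint would pass 70% of its speed; a pose out of reach is approached as far as the arm can. A call with a gripper value outside its range is refused whole. The fingers move at their own pace and stop on an object; FORCE is the grip in N (left out, the last holds). Time passes only in rows, so rows that repeat a pose let the fingers close. It gives the time, the measured TCP pose, the force, the opening and the grip force at its end, in the units of the state.
- telemetry.get_obs(): the state, without advancing time (a new reading comes with each control period).
- viewer.read_camera(name): name is "side" or "top" or "wrist"; returns a dict with "img" (420x560x3 uint8, red, green, blue), "fx", "fy", "cx", "cy" (pixels), "k1" (the pictures are not rectified: a ray, as slopes to the right and down, at radius r is drawn at 1 + k1 r^2 times it, then the intrinsics apply), "origin" and "rotation" of the camera in the world. Camera axes: x right, y up, looking along -z (the intrinsics and any distortion apply to the point x, -y, -z); pixel columns grow to the right and rows downward; lengths in m; the calibration is good to about 2 mm. A picture is of the moment at which its call begins. There is no depth.
- job.hand_in(): hands the job in; it is judged then, once.
Trained networks look in the newest picture that a camera, given by its name, has taken for a name from the list of things; names that differ only in an ending like _2 or _b are one class to them, and where a whole thing is asked for, a point or a joint stands for the part that bears it (a point fixed in the world has none). Each returns a list of dicts, best first, with "score" (0 to 1); they miss things now and then, are a little off and sometimes report something else, mostly with a low value. They report only what shows in the picture. A call takes as long as a camera call. They do not tell look-alikes from the thing itself.
- search_frame(camera, thing): "pixel" ([column, row] in pixels, amid what is visible of it).
- cut_out(camera, thing): "pixels" (420x560 bool, what is visible of it) and "pixel" ([column, row] in pixels, amid what is visible of it).
The state is a dict: "t": time; "q": joint angles; "joint_vel": joint speeds; "joint_torque": joint torques, N m; "eef_pos": TCP position; "tool_rot": TCP orientation; "contact_force": force on the tool from outside, world axes, zero at the start; "torque": the same for the moment, N m; "gripper_width": opening from 0.0 (shut) to 1.0 (fully open); "grasp_force": force on a finger pad.
Only numpy, scipy, OpenCV 4.12 (cv2) and the standard library are available. Lean on these libraries where they do the work, as an engineer would, in place of code of your own. Each camera call takes 0.05 s, during which the arm holds its last target. There are 200 camera calls.

## Working session

There is one attempt and no reset: what is moved stays moved. The work goes in short steps, Python scripts to look and compute and a shell command to move; the robot and the scene stay as the last step left them, time stands still between calls to the robot, and variables do not carry over. Pictures are saved under pics/ and viewed, at most 10 in all, crops included, and the job is handed in when it is done.

```bash
mkdir -p pics; cat > h.py <<'E'
import numpy as np, cv2
from scipy.spatial.transform import Rotation as R
from station import telemetry, viewer, job, search_frame, cut_out
def ray(c,p):
    k=np.array([[c['fx'],0,c['cx']],[0,c['fy'],c['cy']],[0,0,1]],float)
    u=cv2.undistortPoints(np.array([[p]],float),k,np.array([c['k1'],0,0,0.]))[0,0]
    Rm=np.array(c['rotation'],float)
    if Rm.shape!=(3,3): Rm=R.from_quat(Rm,scalar_first=True).as_matrix()
    d=Rm@np.array([u[0],-u[1],-1]); return np.array(c['origin']),d/np.linalg.norm(d)
def onz(c,p,z):
    o,d=ray(c,p); return o+d*(z-o[2])/d[2]
def proj(c,X):
    Rm=np.array(c['rotation'],float)
    if Rm.shape!=(3,3): Rm=R.from_quat(Rm,scalar_first=True).as_matrix()
    v=(np.atleast_2d(X)-np.array(c['origin']))@Rm; s=np.c_[v[:,0]/-v[:,2],-v[:,1]/-v[:,2]]
    s=s*(1+c['k1']*(s**2).sum(1))[:,None]
    return s*[c['fx'],c['fy']]+[c['cx'],c['cy']]
def tri(rs):
    A=0;b=0
    for o,d in rs:
        P=np.eye(3)-np.outer(d,d);A=A+P;b=b+P@o
    return np.linalg.solve(A,b)
def snap(n,f=None):
    c=viewer.read_camera(n)
    if f: cv2.imwrite('pics/'+f,c['img'][:,:,::-1])
    return c
E
python3 - <<'E'
from h import *
np.set_printoptions(precision=4,suppress=True)
I=[]
for n in ['top','side']:
    c=snap(n); I.append(c['img']); print(n,c['origin'],c['rotation'],c['fx'],c['k1'])
    for t in ['key','key_bar','key_stand','quoin','quoin_mouth','quoin_mark','ink_tin','type_brush','planer']:
        print(t,[(np.round(r['pixel']).tolist(),round(r['score'],2)) for r in search_frame(n,t)][:4])
    cv2.imwrite(f'pics/{n}0.png',c['img'][:,:,::-1])
print(telemetry.get_obs())
E
```

```text
top [ 0.2308 -0.0313  1.4639] [-0.6567 -0.0738  0.0827  0.746 ] 413.61248247291064 -0.08074201025411594
key [([198.0, 236.0], 0.48), ([204.0, 265.0], 0.38)]
key_bar [([203.0, 262.0], 0.66), ([173.0, 246.0], 0.52)]
key_stand [([204.0, 240.0], 0.89)]
quoin [([304.0, 183.0], 0.82)]
quoin_mouth [([304.0, 182.0], 0.87)]
quoin_mark []
ink_tin [([188.0, 209.0], 0.87)]
type_brush [([412.0, 190.0], 0.64)]
planer [([147.0, 235.0], 0.73)]
side [-0.0211 -0.898   0.7755] [ 0.8436  0.4559 -0.144  -0.2443] 488.4783953242904 0.05375008301936967
key [([165.0, 181.0], 0.67), ([182.0, 162.0], 0.66), ([201.0, 162.0], 0.57)]
key_bar [([180.0, 159.0], 0.74), ([204.0, 160.0], 0.64), ([167.0, 180.0], 0.46)]
key_stand [([205.0, 191.0], 0.86)]
quoin [([316.0, 204.0], 0.69)]
quoin_mouth [([315.0, 201.0], 0.64), ([230.0, 171.0], 0.47)]
quoin_mark []
ink_tin [([231.0, 168.0], 0.58)]
type_brush [([416.0, 356.0], 0.87)]
planer []
{'t': 1.0, 'q': array([-1.2131,  0.477 ,  0.0224,  1.5554, -0.0115,  1.1093, -0.0831]), 'joint_vel': array([-0.0001,  0.0009,  0.0003, -0.0011,  0.0008,  0.0004, -0.0008]), 'joint_torque': array([  0.0004, -59.6318,   1.6068, -28.1555,   0.0124,   0.0016,
        -0.    ]), 'eef_pos': array([0.3032, 0.6031, 0.2313]), 'tool_rot': array([-0.    ,  0.2308,  0.973 ,  0.    ]), 'contact_force': array([-0.203 , -0.1628,  0.1403]), 'torque': array([ 0.0214, -0.0208,  0.0152]), 'grasp_force': 0.0, 'gripper_width': 1.0010225315584858}
```

View pics/top0.png

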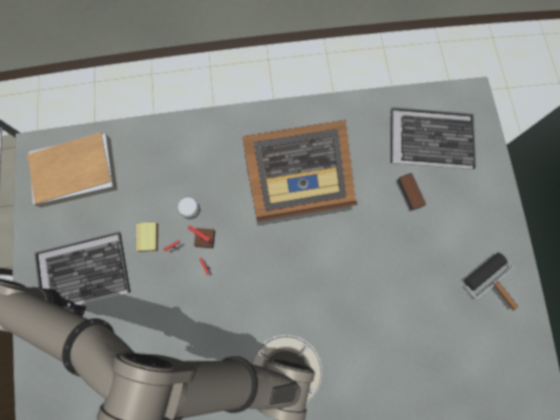

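View pics/side0.png

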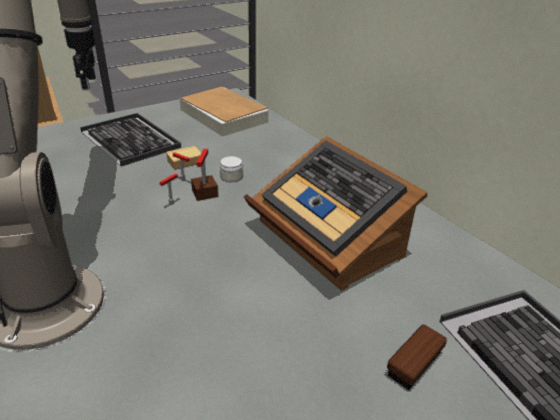

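The top view shows the key in its stand at about (200,236), look-alike keys at (173,246) and (205,267), and the quoin at (304,183). The side view shows the stand at (205,191) with its bar at (204,160), and the quoin at (316,202).

```bash
python3 - <<'E'
from h import *
np.set_printoptions(precision=4,suppress=True)
T=snap('top');S=snap('side')
def t2(a,b):
    r=[ray(T,a),ray(S,b)];X=tri(r);return X,np.linalg.norm(proj(T,X)-a),np.linalg.norm(proj(S,X)-b)
print('stand',t2((204,240),(205,191)),'mouth',t2((304,183),(315.5,201.5)),'tin',t2((188,209),(231,168)))
# red blobs
for n,c in(('T',T),('S',S)):
    im=c['img'].astype(int);m=((im[:,:,0]>120)&(im[:,:,1]<80)&(im[:,:,2]<80)).astype(np.uint8)
    k,l,st,ce=cv2.connectedComponentsWithStats(m)
    for i in range(1,k):
        if st[i,4]>8:
            ys,xs=np.where(l==i);p=np.c_[xs,ys]-ce[i];u,s,v=np.linalg.svd(p,full_matrices=False);pr=p@v[0]
            print(n,ce[i],st[i,4],'ends',ce[i]+v[0]*pr.min(),ce[i]+v[0]*pr.max())
            if n=='T':
                A,B=[onz(c,ce[i]+v[0]*q,.12) for q in(pr.min(),pr.max())];print(A,B,np.linalg.norm(A-B),np.degrees(np.arctan2(*(B-A)[1::-1])))
a=cv2.resize(T['img'][180:290,120:260],None,fx=4,fy=4,interpolation=2)
b=cv2.resize(S['img'][130:220,140:260],None,fx=4.67,fy=4.67,interpolation=2)[:440]
b=cv2.resize(S['img'][145:212,155:240],(560,440),interpolation=2)
cv2.imwrite('pics/c.png',np.vstack([a[:,:,::-1][::1],])[:,:,:]); cv2.imwrite('pics/d.png',cv2.resize(np.hstack([a,b])[:,:,::-1],(800,320)))
E
```

```text
stand (array([0.4833, 0.23  , 0.0058]), np.float64(1.254671022530194), np.float64(1.5282448960199062)) mouth (array([ 0.6059, -0.14  ,  0.1361]), np.float64(0.030500830287403285), np.float64(0.042666866499181555)) tin (array([0.5965, 0.2737, 0.0298]), np.float64(0.9114391945509095), np.float64(1.0547249779309174))
T [202.0349 235.1163] 86 ends [194.1054 229.8415] [208.6543 239.5196]
[0.4975 0.2407 0.12  ] [0.4593 0.1955 0.12  ] 0.059183695120554186 -130.20094688291877
S [201.5775 156.0423] 71 ends [206.0092 149.0058] [197.5908 162.3721]
S [180.3226 155.7419] 31 ends [172.9254 153.2187] [188.7856 158.6287]
S [168.359 178.   ] 39 ends [175.9852 173.9719] [160.1714 182.3246]
```

View pics/d.png

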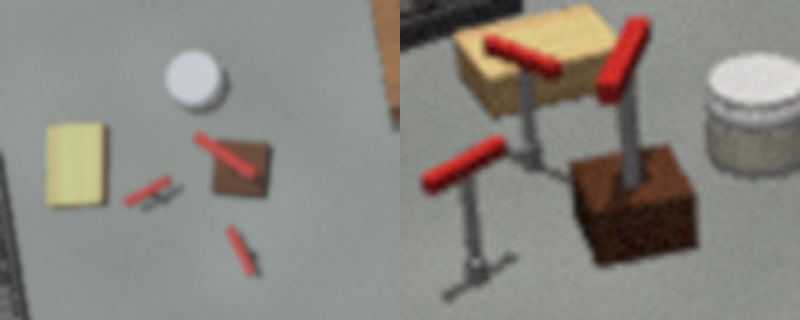

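The crop shows the large key's bar in the stand, running from about (188,226) to (210,241) in the top view. The two smaller look-alikes stand on cross feet to its left and below it, nearer the robot.

```bash
cat >> h.py <<'E'
np.set_printoptions(precision=4,suppress=True)
def tool():
    o=telemetry.get_obs(); return o, R.from_quat(o['tool_rot'],scalar_first=True), np.array(o['eef_pos'])
def delta(pos,Rt):
    """shift (tool axes) and rotvec deg from present measured pose"""
    o,r,p=tool(); return r.inv().apply(np.array(pos)-p), np.degrees((r.inv()*Rt).as_rotvec())
def frame(z,y):
    z=np.array(z)/np.linalg.norm(z); y=np.array(y)-np.dot(y,z)*z; y/=np.linalg.norm(y)
    return R.from_matrix(np.c_[np.cross(y,z),y,z])
E
python3 - <<'E'
from h import *
T=snap('top');W=snap('wrist');o,r,p=tool()
print('cam in tool',r.inv().apply(np.array(W['origin'])-p), r.inv().as_matrix()@(R.from_quat(W['rotation'],scalar_first=True).as_matrix()),W['fx'],W['k1'])
A,B=onz(T,(189,226.5),.12),onz(T,(210,241),.12);d=(B-A);print(A,B,np.linalg.norm(d),np.degrees(np.arctan2(d[1],d[0])))
c=(A+B)/2;d/=np.linalg.norm(d)
for s in(1,-1):
    Rt=frame([0,0,-1],s*np.array([-d[1],d[0],0])); print(c,delta([c[0],c[1],.25],Rt))
q=cut_out('top','quoin')[0]; ys,xs=np.where(q['pixels']); 
P=np.array([onz(T,(x,y),.135)[:2] for x,y in zip(xs,ys)],np.float32);print('quoin',cv2.minAreaRect(P))
E
```

```text
cam in tool [ 0.0697  0.0001 -0.1422] [[ 0.0009  0.9614  0.2753]
 [ 1.     -0.0007 -0.0007]
 [-0.0005  0.2753 -0.9614]] 307.4665785184091 0.0017792849739833028
[0.5109 0.2568 0.12  ] [0.4539 0.1915 0.12  ] 0.08659727832770388 -131.1434308829356
[0.4824 0.2241 0.12  ] (array([-0.3303, -0.2581, -0.0187]), array([ -0.0011,  -0.    , 104.4516]))
[0.4824 0.2241 0.12  ] (array([-0.3303, -0.2581, -0.0187]), array([  0.    ,  -0.001 , -75.5484]))
quoin ((0.4799467623233795, 0.2239578366279602), (0.07903584837913513, 0.014058390632271767), 51.4270133972168)
```

```bash
python3 -m crank '[{"delta_rot":[0,0,35],"xyz":[-0.11,-0.086,-0.006],"fingers":-1},{"delta_rot":[0,0,35],"xyz":[-0.11,-0.086,-0.006],"fingers":-1},{"delta_rot":[0,0,35],"xyz":[-0.11,-0.086,-0.006],"fingers":-1},{"delta_rot":[0,0,80],"xyz":[-0.25,-0.2,-0.019],"fingers":-1},{"delta_rot":[0,0,80],"xyz":[-0.25,-0.2,-0.019],"fingers":-1},{"delta_rot":[0,0,80],"xyz":[-0.25,-0.2,-0.019],"fingers":-1},{"delta_rot":[0,0,80],"xyz":[-0.25,-0.2,-0.019],"fingers":-1},{"delta_rot":[0,0,104.5],"xyz":[-0.33,-0.258,-0.019],"fingers":-1},{"delta_rot":[0,0,104.5],"xyz":[-0.33,-0.258,-0.019],"fingers":-1},{"delta_rot":[0,0,104.5],"xyz":[-0.33,-0.258,-0.019],"fingers":-1}]'
python3 - <<'E'
from h import *
c=np.array([.482,.224]);h=np.radians(48.8)
print(delta([*c,.25],frame([0,0,-1],[np.sin(h),-np.cos(h),0])),telemetry.get_obs()['q'])
T=viewer.read_camera('top')
for p in((171.5,245),(204,266)): print(onz(T,p,.09))
E
```

```text
t: 2.25
eef_pos: [0.4854, 0.2167, 0.2511]
tool_rot: [0.001, 0.837, 0.547, 0.0]
contact_force: [0.5, 0.9, 0.2]
gripper_width: 0.999
grasp_force: 0.0
(array([ 0.0053, -0.0061,  0.0011]), array([ 0.1687,  0.0173, 17.5767])) [-0.9201  0.2281  0.4511  1.9001 -0.1116  1.0371 -0.8347]
[0.4615 0.3271 0.09  ]
[0.378  0.2239 0.09  ]
```

```bash
python3 -m crank '[{"delta_rot":[0,0,17.5],"xyz":[0.005,-0.006,0.001],"fingers":-0.2},{"delta_rot":[0,0,17.5],"xyz":[0.005,-0.006,0.001],"fingers":-0.2},{"delta_rot":[0,0,17.5],"xyz":[0.005,-0.006,0.001],"fingers":-0.2},{"delta_rot":[0,0,17.5],"xyz":[0.005,-0.006,0.001],"fingers":-0.2}]'
python3 - <<'E'
from h import *
c=snap('wrist','w1.png'); T=viewer.read_camera('top')
im=c['img'].astype(int);m=((im[:,:,0]>100)&(im[:,:,1]<70)&(im[:,:,2]<70)).astype(np.uint8)
k,l,st,ce=cv2.connectedComponentsWithStats(m)
for i in range(1,k):
    if st[i,4]>100:
        ys,xs=np.where(l==i);P=np.array([onz(c,(x,y),.128)[:2] for x,y in zip(xs,ys)],np.float32);print(cv2.minAreaRect(P))
print([(r['pixel'],r['score']) for r in search_frame('wrist','key_bar')])
print(proj(c,[.482,.224,.12]),telemetry.get_obs()['eef_pos'])
E
```

```text
t: 2.7
eef_pos: [0.4782, 0.232, 0.2493]
tool_rot: [-0.0, 0.905, 0.425, 0.0]
contact_force: [-0.5, -0.4, 0.3]
gripper_width: 0.603
grasp_force: 0.0
((0.47226250171661377, 0.3240385949611664), (0.008556441403925419, 0.05092478170990944), 22.861722946166992)
((0.4867434799671173, 0.22697237133979797), (0.08125574886798859, 0.013321539387106895), 50.47037887573242)
((0.5109862685203552, 0.22356125712394714), (0.015650741755962372, 0.007793272379785776), 77.90438842773438)
((0.4086584448814392, 0.23766939342021942), (0.033951085060834885, 0.008509037084877491), 21.74065589904785)
[([207.0, 117.4], 0.87), ([292.4, 194.2], 0.59), ([226.4, 232.7], 0.54)]
[[290.2627 200.7438]] [0.4785 0.2315 0.2493]
```

View pics/w1.png

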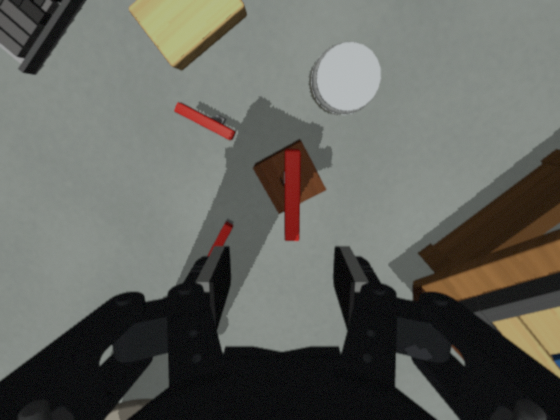

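The wrist view shows the large red bar from (292,150) to (292,240) above the stand, centred slightly right of the fingers. The neighbouring keys are clear of the finger paths.

```bash
python3 - <<'E'
from h import *
h=np.radians(50.5)
print(delta([.4867,.227,.10],frame([0,0,-1],[np.sin(h),-np.cos(h),0])))
E
```

```text
(array([0.0018, 0.0092, 0.1493]), array([-0.004 , -0.0075, -0.4412]))
```

```bash
python3 -m crank '[{"delta_rot":[0,0,-0.4],"xyz":[0.002,0.009,0.04],"fingers":-0.2},{"delta_rot":[0,0,-0.4],"xyz":[0.002,0.009,0.08],"fingers":-0.2},{"delta_rot":[0,0,-0.4],"xyz":[0.002,0.009,0.12],"fingers":-0.2},{"delta_rot":[0,0,-0.4],"xyz":[0.002,0.009,0.149],"fingers":-0.2},{"delta_rot":[0,0,-0.4],"xyz":[0.002,0.009,0.149],"fingers":-0.2},{"delta_rot":[0,0,-0.4],"xyz":[0.002,0.009,0.149],"fingers":1},{"delta_rot":[0,0,-0.4],"xyz":[0.002,0.009,0.149],"fingers":1},{"delta_rot":[0,0,-0.4],"xyz":[0.002,0.009,0.149],"fingers":1},{"delta_rot":[0,0,-0.4],"xyz":[0.002,0.009,0.149],"fingers":1},{"delta_rot":[0,0,-0.4],"xyz":[0.002,0.009,0.149],"fingers":1}]' 60
python3 - <<'E'
from h import *
c=snap('wrist','w2.png')
im=c['img'].astype(int);m=((im[:,:,0]>100)&(im[:,:,1]<70)&(im[:,:,2]<70)).astype(np.uint8)
k,l,st,ce=cv2.connectedComponentsWithStats(m);o,r,p=tool()
for i in range(1,k):
    if st[i,4]>60:
        ys,xs=np.where(l==i);P=np.array([r.inv().apply(onz(c,(x,y),.128)-p)[:2] for x,y in zip(xs,ys)],np.float32);print(cv2.minAreaRect(P),P.min(0),P.max(0))
print(o)
E
```

```text
t: 3.85
eef_pos: [0.4879, 0.228, 0.1023]
tool_rot: [-0.001, 0.905, 0.425, 0.002]
contact_force: [-1.3, -0.2, 7.7]
gripper_width: 0.151
grasp_force: 60.1
((0.06486605852842331, -0.06129695475101471), (0.007029833272099495, 0.043907783925533295), 27.39141845703125) [ 0.0524 -0.082 ] [ 0.0775 -0.0409]
((0.004018187522888184, 0.00019674189388751984), (0.013114504516124725, 0.07181083410978317), 89.9760513305664) [-0.0319 -0.0064] [0.0399 0.0068]
((0.021409956738352776, 0.01779310777783394), (0.011101838201284409, 0.0044427067041397095), 58.63446807861328) [0.017 0.014] [0.0262 0.0228]
((-0.029062386602163315, -0.05530845746397972), (0.013376123271882534, 0.0031428628135472536), 33.8182258605957) [-0.0347 -0.0594] [-0.0239 -0.051 ]
{'t': 3.9, 'q': array([-0.8843,  0.4449,  0.419 ,  2.0192, -0.2684,  0.7259, -0.993 ]), 'joint_vel': array([-0.0001,  0.0022, -0.0003,  0.0009, -0.0009,  0.0003,  0.0008]), 'joint_torque': array([  0.2886, -42.6211,   5.7906, -18.5188,   0.116 ,  -0.3572,
        -0.0012]), 'eef_pos': array([0.4879, 0.228 , 0.1023]), 'tool_rot': array([-0.0006,  0.9052,  0.4249,  0.0018]), 'contact_force': array([-0.3704,  0.2863,  7.717 ]), 'torque': array([ 0.0584,  0.2469, -0.0075]), 'grasp_force': 60.066704750061035, 'gripper_width': 0.1486372527477905}
```

```bash
python3 -m crank '[{"delta_rot":[0,0,0],"xyz":[0,0,-0.03],"fingers":1},{"delta_rot":[0,0,0],"xyz":[0,0,-0.07],"fingers":1},{"delta_rot":[0,0,0],"xyz":[0,0,-0.11],"fingers":1},{"delta_rot":[0,0,0],"xyz":[0,0,-0.15],"fingers":1},{"delta_rot":[0,0,0],"xyz":[0,0,-0.19],"fingers":1},{"delta_rot":[0,0,0],"xyz":[0,0,-0.19],"fingers":1}]' 110
python3 - <<'E'
from h import *
T=snap('top');o,r,p=tool();print(o['gripper_width'],o['contact_force'],p)
for q in cut_out('top','quoin'):
    ys,xs=np.where(q['pixels']); m=np.array([305,183]); print(q['pixel'],q['score'],len(xs))
    if abs(q['pixel']-m).max()>15: continue
    # intersect rays w/ tilted plane
    M=np.array([.606,-.14,.136]);n=np.array([-np.sin(.4363),0,np.cos(.4363)]);ex=np.array([n[2],0,-n[0]])
    P=[]
    for x,y in zip(xs,ys):
        a,d=ray(T,(x,y));X=a+d*((M-a)@n)/(d@n);P.append([(X-M)@ex,X[1]-M[1]])
    print(cv2.minAreaRect(np.array(P,np.float32)))
M=np.array([.606,-.14,.136]);n=np.array([-np.sin(.4363),0,np.cos(.4363)])
ex=np.array([n[2],0,-n[0]]);ey=np.array([0,1,0])
a=np.radians(85);tx=ex*np.cos(a)+ey*np.sin(a);ty=np.cross(-n,tx)
print(delta(M+n*.16-tx*.06,frame(-n,ty)))
E
```

```text
t: 4.5
eef_pos: [0.4896, 0.228, 0.2966]
tool_rot: [-0.001, 0.905, 0.425, 0.006]
contact_force: [0.7, -0.9, -1.7]
gripper_width: 0.139
grasp_force: 108.2
0.13981893947757626 [ 0.2435  0.0905 -1.4778] [0.4881 0.2276 0.2936]
[305.6, 184.4] 0.87 396
((0.0005959216505289078, 0.004629138857126236), (0.047213513404130936, 0.10036180168390274), 2.447880506515503)
[410.5, 190.0] 0.36 587
(array([-0.2985,  0.3088,  0.0118]), array([-23.4266,   9.5071, -34.1887]))
```

```bash
python3 -m crank '[{"delta_rot":[-8,3,-12],"xyz":[-0.1,0.103,0.004],"fingers":1},{"delta_rot":[-8,3,-12],"xyz":[-0.1,0.103,0.004],"fingers":1},{"delta_rot":[-8,3,-12],"xyz":[-0.1,0.103,0.004],"fingers":1},{"delta_rot":[-16,6.5,-23],"xyz":[-0.2,0.206,0.008],"fingers":1},{"delta_rot":[-16,6.5,-23],"xyz":[-0.2,0.206,0.008],"fingers":1},{"delta_rot":[-16,6.5,-23],"xyz":[-0.2,0.206,0.008],"fingers":1},{"delta_rot":[-23.5,9.5,-34],"xyz":[-0.298,0.309,0.012],"fingers":1},{"delta_rot":[-23.5,9.5,-34],"xyz":[-0.298,0.309,0.012],"fingers":1},{"delta_rot":[-23.5,9.5,-34],"xyz":[-0.298,0.309,0.012],"fingers":1},{"delta_rot":[-23.5,9.5,-34],"xyz":[-0.298,0.309,0.012],"fingers":1}]'
python3 - <<'E'
from h import *
c=snap('wrist','w3.png');T=snap('top');S=snap('side');o,r,p=tool();print(p,r.as_matrix(),o['q'])
for n in('wrist','top','side'):
  for t in ('quoin_mouth','quoin','quoin_mark'): print(n,t,[(np.round(x['pixel'],1).tolist(),round(x['score'],2)) for x in search_frame(n,t)][:2])
print('proj mouth',proj(c,[.606,-.14,.136]),'tip expected', *[proj(k,p+r.apply([-.002,0,.0943])) for k in (T,S)])
x=proj(S,p+r.apply([-.002,0,.05]))[0].astype(int)
cv2.imwrite('pics/s3.png',cv2.resize(S['img'][x[1]-60:x[1]+60,x[0]-80:x[0]+80][:,:,::-1],(640,480),interpolation=2));print(x)
E
```

```text
t: 5.6
eef_pos: [0.5313, -0.1953, 0.2763]
tool_rot: [0.145, 0.721, 0.659, 0.158]
contact_force: [0.8, 0.8, -2.4]
gripper_width: 0.138
grasp_force: 108.2
[ 0.5315 -0.1968  0.2764] [[ 0.0889  0.9047  0.4167]
 [ 0.9954 -0.0954 -0.0053]
 [ 0.035   0.4153 -0.909 ]] [-0.6183  0.0568  0.9989  2.1126 -0.3394  0.6181  0.5134]
wrist quoin_mouth [([285.3, 119.5], 0.6)]
wrist quoin []
wrist quoin_mark []
top quoin_mouth []
top quoin [([305.6, 184.5], 0.91)]
top quoin_mark [([304.2, 184.6], 0.44), ([411.7, 191.9], 0.17)]
side quoin_mouth [([312.1, 201.4], 0.65)]
side quoin [([315.7, 201.7], 0.63)]
side quoin_mark [([316.0, 203.1], 0.27)]
proj mouth [[285.9711 132.0872]] tip expected [[324.5778 186.5398]] [[320.6347 197.9892]]
[315 184]
```

View pics/w3.png

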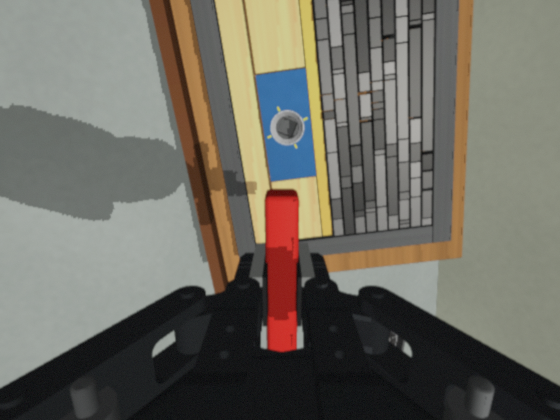

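View pics/s3.png

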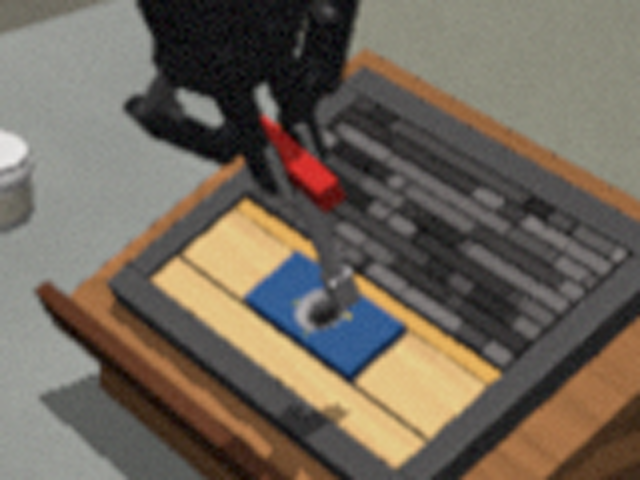

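The wrist view shows the blue quoin with its well at about (287,127), yellow marks around it, and a turned dark square in the floor. The side crop shows the key upright in the tool with the bit just above and beyond the well, about where I expected it.

```bash
python3 - <<'E'
from h import *
from scipy.optimize import least_squares
c=snap('wrist');T=snap('top');S=snap('side');o,r,p=tool()
im=c['img'].astype(int);m=((im[:,:,2]>80)&(im[:,:,0]<70)&(im[:,:,2]-im[:,:,0]>50)).astype(np.uint8)
m[200:]=0
k,l,st,ce=cv2.connectedComponentsWithStats(m);i=1+np.argmax(st[1:,4])
cn=cv2.findContours((l==i).astype(np.uint8),0,2)[0];h=cv2.convexHull(max(cn,key=len))
q=cv2.approxPolyDP(h,5,True)[:,0].astype(float);print(q)
def fr(v):
    ex0=np.array([np.cos(v),np.sin(v),0]);t=np.radians(25);n=-np.sin(t)*ex0+np.cos(t)*np.array([0,0,1]);ex=np.cos(t)*ex0+np.sin(t)*np.array([0,0,1]);return ex,np.cross(n,ex),n
def res(v,full=False):
    ex,ey,n=fr(v[3]);C=np.array([v[:3]+a*.023*ex+b*.05*ey for a,b in((1,1),(-1,1),(-1,-1),(1,-1))])
    P=proj(c,C);d=np.linalg.norm(P[:,None]-q[None],axis=2);j=d.argmin(1)
    e=(P-q[j]).ravel()
    return np.r_[e,(proj(T,v[:3])[0]-[304.3,183])*1.,(proj(S,v[:3])[0]-[315.5,201.5])]
f=least_squares(res,[.606,-.14,.136,.04]);v=f.x;print(v[:3],np.degrees(v[3]),res(v),proj(c,v[:3]))
f2=least_squares(lambda v:res(v)[:-4],v);print(f2.x)
np.save('q.npy',v)
# rectified view of quoin top: quoin x up, y left
ex,ey,n=fr(v[3]);D=v[:3]-.008*n
g=np.linspace(-.02,.02,400);G=np.array([D+ -g[a]*ex*1+ -g[b]*ey for a in range(400) for b in range(400)])
mp=proj(c,G).reshape(400,400,2).astype(np.float32)
im2=cv2.remap(c['img'],mp,None,cv2.INTER_CUBIC);im2=cv2.convertScaleAbs(im2,alpha=1.5);cv2.imwrite('pics/rect.png',im2[:,:,::-1])
E
```

```text
[[300.  71.]
 [311. 176.]
 [269. 181.]
 [254.  78.]]
[ 0.6107 -0.1361  0.1282] 2.546339552083551 [ 1.3944 -0.002  -1.4509 -0.0705 -1.1705  0.5204  1.2288 -0.169  -1.7792
 -0.5369  0.4129  1.3591] [[283.7467 129.1125]]
[ 0.6122 -0.1361  0.125   0.0441]
```

View pics/rect.png

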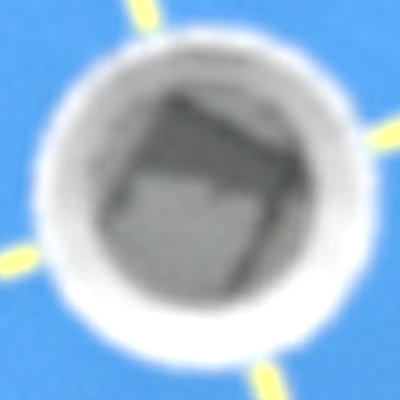

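The rectified view (quoin x up, y left) shows the socket edges about 28° clockwise. The marks are centred at (206,197) and lie about 72° clockwise, which confirms the yaw.

```bash
cat >> h.py <<'E'
PS=np.radians(2.5)
def fr(v=PS):
    e=np.array([np.cos(v),np.sin(v),0]);t=np.radians(25);u=np.array([0,0,1]);n=-np.sin(t)*e+np.cos(t)*u;ex=np.cos(t)*e+np.sin(t)*u;return ex,np.cross(n,ex),n
def target(M,depth,cw,kx=-.002,L=.0943):
    """tool pose: tip at depth below mouth (m), key x cw deg from quoin y"""
    ex,ey,n=fr();a=np.radians(90-cw);tx=ex*np.cos(a)+ey*np.sin(a);Rt=frame(-n,np.cross(-n,tx))
    return M-n*depth-Rt.apply([kx,0,L]),Rt
def state(M,kx=-.002,L=.0943):
    o,r,p=tool();ex,ey,n=fr();d=p+r.apply([kx,0,L])-M;x=r.apply([1,0,0])
    f=np.array(o['contact_force']);t=np.array(o['torque'])
    print('t',o['t'],'tip x,y,z mm',np.array([d@ex,d@ey,d@n])*1e3,'cw',90-np.degrees(np.arctan2(x@ey,x@ex)),'tilt',np.degrees(np.arccos(np.clip(-r.apply([0,0,1])@n,-1,1))),'F',f@ex,f@ey,f@n,'Tz',t@n,'w',o['gripper_width'],'g',o['grasp_force'],'q7',o['q'][6],o['q'][4:6])
E
python3 - <<'E'
from h import *
v=np.load('q.npy');c=snap('wrist');T=snap('top');S=snap('side')
ex,ey,n=fr();X=v[:3]-.008*n+.0003*ex-.0006*ey;px=proj(c,X)[0];a,d=ray(c,px)
M1=a+d*((v[:3]-a)@n)/(d@n);print(px,M1)
M=tri([(a,d),ray(T,(304.2,183)),ray(S,(315.5,201.5))]);print(M)
for k,q in((c,px),(T,(304.2,183)),(S,(315.5,201.5))): print(proj(k,M)-q, proj(k,M1)-q)
M=(M+M1)/2;np.save('M.npy',M);print(M)
state(M);print(delta(*target(M,-.008,20)))
E
```

```text
[283.9697 128.6147] [ 0.611  -0.1362  0.1284]
[ 0.607  -0.1385  0.1351]
[[-0.5943  2.8222]] [[ 0. -0.]]
[[-0.7339 -0.1314]] [[-1.6494 -0.6336]]
[[-0.0386 -0.1187]] [[0.545  1.3068]]
[ 0.609  -0.1373  0.1318]
t 6.5 tip x,y,z mm [ -9.5725 -57.7538  71.4105] cw 7.506007952836782 tilt 1.1921647707414578 F -0.8365214686610439 0.14746686740597859 -1.6683085330948144 Tz 0.018064082021909664 w 0.13649669645224294 g 108.05407047271729 q7 0.5134174312822724 [-0.3394  0.6183]
(array([0.0578, 0.0024, 0.0622]), array([ 0.086 ,  1.1914, 12.4931]))
```

```bash
python3 -m crank '[{"delta_rot":[0,1.2,6],"xyz":[0.03,0.001,0.02],"fingers":1},{"delta_rot":[0,1.2,12.5],"xyz":[0.058,0.002,0.04],"fingers":1},{"delta_rot":[0,1.2,12.5],"xyz":[0.058,0.002,0.062],"fingers":1},{"delta_rot":[0,1.2,12.5],"xyz":[0.058,0.002,0.062],"fingers":1},{"delta_rot":[0,1.2,12.5],"xyz":[0.058,0.002,0.062],"fingers":1},{"delta_rot":[0,1.2,12.5],"xyz":[0.058,0.002,0.062],"fingers":1}]'
python3 - <<'E'
from h import *
M=np.load('M.npy');state(M);c=snap('wrist');S=snap('side')
x=proj(S,M)[0].astype(int);print(x)
a=cv2.resize(S['img'][x[1]-45:x[1]+30,x[0]-50:x[0]+50],(400,300),interpolation=2)
y=proj(c,M)[0].astype(int);print(y)
y[1]=max(y[1],60);b=cv2.resize(c['img'][y[1]-60:y[1]+60,y[0]-80:y[0]+80],(400,300),interpolation=2)
cv2.imwrite('pics/e.png',np.hstack([a,b])[:,:,::-1])
E
```

```text
t: 7.1
eef_pos: [0.5659, -0.1386, 0.2258]
tool_rot: [0.121, 0.788, 0.576, 0.181]
contact_force: [-0.0, -0.4, -1.2]
gripper_width: 0.14
grasp_force: 108.1
t 7.1 tip x,y,z mm [ 0.2635 -1.3846  9.1108] cw 20.091860139105478 tilt 0.17976029879847175 F -0.5377639510900913 -0.39525034880690774 -1.0967427728955612 Tz -0.02207256801531756 w 0.14032134145482938 g 108.05386662483215 q7 0.42686346320377405 [-0.5983  0.5153]
[315 202]
[280 205]
```

View pics/e.png

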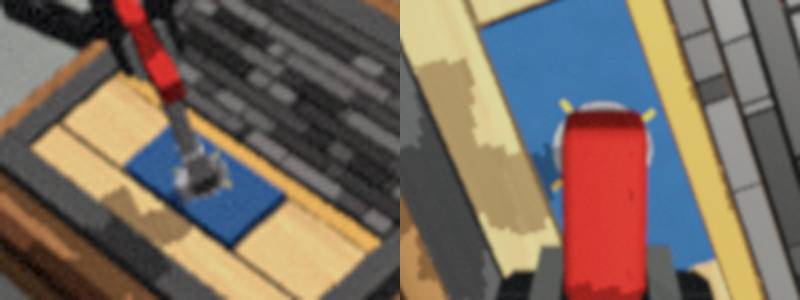

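The tip hovers over the well: the side crop has the bit at (205,175) over the mouth, and in the wrist crop the well ring is centred behind the bar. I'll lower gently.

```bash
python3 -m crank '[{"delta_rot":[0,0,0],"xyz":[0,0.0,0.003],"fingers":1},{"delta_rot":[0,0,0],"xyz":[0,0,0.006],"fingers":1},{"delta_rot":[0,0,0],"xyz":[0,0,0.009],"fingers":1},{"delta_rot":[0,0,0],"xyz":[0,0,0.011],"fingers":1},{"delta_rot":[0,0,0],"xyz":[0,0,0.013],"fingers":1},{"delta_rot":[0,0,0],"xyz":[0,0,0.013],"fingers":1}]'
python3 -c "
from h import *
state(np.load('M.npy'))"
```

```text
t: 7.8
eef_pos: [0.5716, -0.1369, 0.2127]
tool_rot: [0.121, 0.787, 0.577, 0.18]
contact_force: [0.4, -0.4, -1.9]
gripper_width: 0.14
grasp_force: 108.1
t 7.8 tip x,y,z mm [-0.2199  0.1084 -5.1325] cw 20.002699148736 tilt 0.07385992321248847 F -0.4061778256537157 -0.4303675520171089 -1.8865875701498855 Tz 0.012794102432235197 w 0.14045509568072098 g 108.13288450241089 q7 0.4810397995746611 [-0.6618  0.4996]
```

```bash
python3 -m crank '[{"delta_rot":[0,0,0],"xyz":[0,0.0,0.001],"fingers":1},{"delta_rot":[0,0,0],"xyz":[0,0,0.002],"fingers":1},{"delta_rot":[0,0,0],"xyz":[0,0,0.003],"fingers":1},{"delta_rot":[0,0,0],"xyz":[0,0,0.004],"fingers":1},{"delta_rot":[0,0,0],"xyz":[0,0,0.004],"fingers":1}]'
python3 -c "
from h import *
state(np.load('M.npy'))"
```

```text
t: 8.3
eef_pos: [0.5737, -0.1365, 0.2096]
tool_rot: [0.121, 0.787, 0.577, 0.181]
contact_force: [2.0, 1.7, -1.9]
gripper_width: 0.141
grasp_force: 108.1
t 8.3 tip x,y,z mm [ 0.4679  0.5056 -8.8654] cw 19.989833212957905 tilt 0.13017773654334222 F 1.095303114724809 1.5733541058898348 -2.5725779822945585 Tz 0.01862116929181956 w 0.14074154895952382 g 108.11367988586426 q7 0.49612843641175836 [-0.6797  0.4948]
```

```bash
python3 -m crank '[{"delta_rot":[0,0,0],"xyz":[0,0.0,0.001],"fingers":1},{"delta_rot":[0,0,0],"xyz":[0,0,0.002],"fingers":1},{"delta_rot":[0,0,0],"xyz":[0,0,0.003],"fingers":1},{"delta_rot":[0,0,0],"xyz":[0,0,0.003],"fingers":1}]'
python3 -c "
from h import *
state(np.load('M.npy'))"
```

```text
t: 8.7
eef_pos: [0.575, -0.1366, 0.207]
tool_rot: [0.121, 0.787, 0.577, 0.181]
contact_force: [-0.8, 2.2, 3.6]
gripper_width: 0.145
grasp_force: 109.0
t 8.7 tip x,y,z mm [  0.5376   0.3497 -11.763 ] cw 20.006421504138928 tilt 0.13584688213376095 F 0.9478100969408578 2.224031600793058 3.5807051714318465 Tz -0.03534007999802374 w 0.14486467013443116 g 108.96499156951904 q7 0.5073362913692426 [-0.6927  0.4915]
```

```bash
python3 -m crank '[{"delta_rot":[0,0,2],"xyz":[0.0005,0,0.0005],"fingers":1},{"delta_rot":[0,0,4],"xyz":[0.0005,0,0.001],"fingers":1},{"delta_rot":[0,0,5],"xyz":[0.0005,0,0.001],"fingers":1},{"delta_rot":[0,0,6],"xyz":[0.0005,0,0.001],"fingers":1}]'
python3 -c "
from h import *
state(np.load('M.npy'))"
```

```text
t: 9.1
eef_pos: [0.5751, -0.1364, 0.2057]
tool_rot: [0.111, 0.817, 0.535, 0.186]
contact_force: [3.5, 2.1, -0.5]
gripper_width: 0.139
grasp_force: 108.1
t 9.1 tip x,y,z mm [ -0.1454   0.574  -13.0111] cw 26.080966281846095 tilt 0.09592826914452736 F 3.0115571539446493 1.9113649102932544 -1.9471624919912784 Tz -0.004780610761910914 w 0.13927102755796839 g 108.13448309898376 q7 0.420741154670023 [-0.7141  0.4954]
```

```bash
python3 -m crank '[{"delta_rot":[0,0,0.5],"xyz":[0.0005,-0.0003,0.001],"fingers":1},{"delta_rot":[0,0,1],"xyz":[0.0005,-0.0003,0.002],"fingers":1},{"delta_rot":[0,0,1],"xyz":[0.0005,-0.0003,0.003],"fingers":1},{"delta_rot":[0,0,1],"xyz":[0.0005,-0.0003,0.003],"fingers":1}]'
python3 -c "
from h import *
state(np.load('M.npy'))"
```

```text
t: 9.5
eef_pos: [0.5763, -0.1359, 0.203]
tool_rot: [0.11, 0.821, 0.528, 0.187]
contact_force: [2.4, 0.0, -0.8]
gripper_width: 0.141
grasp_force: 108.2
t 9.5 tip x,y,z mm [ -0.2423   0.977  -15.9527] cw 27.00927647063879 tilt 0.09945309154415526 F 1.8301611248180727 -0.0880716402220456 -1.7398366357630266 Tz -0.017138089790730338 w 0.14143614796870907 g 108.21048974990845 q7 0.41690745210066954 [-0.729   0.4923]
```

```bash
python3 -m crank '[{"delta_rot":[0,0,0.5],"xyz":[0,0.0005,0.001],"fingers":1},{"delta_rot":[0,0,1],"xyz":[0,0.0005,0.002],"fingers":1},{"delta_rot":[0,0,1],"xyz":[0,0.0005,0.003],"fingers":1},{"delta_rot":[0,0,1],"xyz":[0,0.0005,0.004],"fingers":1},{"delta_rot":[0,0,1],"xyz":[0,0.0005,0.005],"fingers":1},{"delta_rot":[0,0,1],"xyz":[0,0.0005,0.005],"fingers":1}]'
python3 -c "
from h import *
state(np.load('M.npy'))"
```

```text
t: 10.1
eef_pos: [0.5789, -0.1368, 0.2006]
tool_rot: [0.108, 0.826, 0.52, 0.19]
contact_force: [-16.1, 2.0, 27.5]
gripper_width: 0.138
grasp_force: 113.0
t 10.1 tip x,y,z mm [  1.2858   0.1663 -19.2009] cw 28.129937492229615 tilt 0.22443991883740338 F -2.8958115404580003 2.751764273718564 31.73731391253386 Tz 0.02684292226945989 w 0.1377524651101384 g 113.00476670265198 q7 0.4203136387760759 [-0.7526  0.4918]
```

```bash
python3 -m crank '[{"delta_rot":[0,0,0],"xyz":[0,0,-0.0015],"fingers":1},{"delta_rot":[0,0,2],"xyz":[0,0,-0.0015],"fingers":1},{"delta_rot":[0,0,2],"xyz":[0,0,-0.0015],"fingers":1}]'
python3 - <<'E'
from h import *
M=np.load('M.npy');state(M);S=snap('side');c=snap('wrist');o,r,p=tool()
x=proj(S,M)[0].astype(int)
a=cv2.resize(S['img'][x[1]-45:x[1]+30,x[0]-50:x[0]+50],(800,600),interpolation=2)
# bar top outline expected in wrist: bar centre z -.0183 in tool, top 8mm behind
B=p+r.apply([[-.002+.042,-.007,-.0257],[-.002+.042,.007,-.0257]]);print(proj(c,B))
cv2.imwrite('pics/f.png',a[:,:,::-1])
im=c['img'].astype(int);m=((im[:,:,0]>100)&(im[:,:,1]<70)&(im[:,:,2]<70));ys,xs=np.where(m);print(ys.min(),xs.min(),xs.max())
# bar vertical position in the side view
im=S['img'].astype(int);m=((im[:,:,0]>100)&(im[:,:,1]<70)&(im[:,:,2]<70));m[:,:270]=0;ys,xs=np.where(m);print('side red',xs.mean(),ys.mean(),xs.min(),xs.max(),ys.min(),ys.max(), proj(S,p+r.apply([[-.002,0,-.0177],[.04,0,-.0177],[.04,0,-.0257],[.04,0,-.0097]])))
E
```

```text
t: 10.4
eef_pos: [0.5781, -0.1361, 0.2005]
tool_rot: [0.104, 0.835, 0.505, 0.191]
contact_force: [-5.4, 1.2, 12.1]
gripper_width: 0.143
grasp_force: 110.3
t 10.4 tip x,y,z mm [  0.3597   0.823  -18.9396] cw 30.148149047826273 tilt 0.11798457727318094 F 0.2710686755797198 1.4134377161982181 13.248593017087979 Tz 0.05581536401482068 w 0.14270024596067443 g 110.27771472930908 q7 0.38460288565634754 [-0.7535  0.4936]
[[263.5813 196.6073]
 [299.4197 196.6244]]
66 16 298
side red 375.8187565858799 300.6217070600632 270 441 162 372 [[304.7108 176.1702]
 [301.6119 163.9956]
 [300.6239 161.6447]
 [302.5903 166.3233]]
```

View pics/f.png

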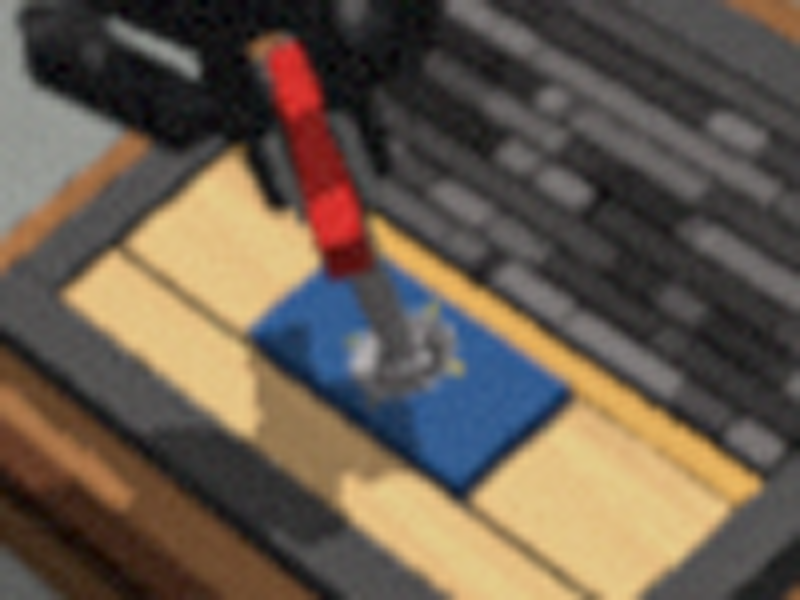

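The side crop shows the bit nearly buried in the well, with the bar's near end at crop (345,250), or side pixel (308,188). I'll compare that with predicted depths.

```bash
python3 - <<'E'
from h import *
M=np.load('M.npy');S=snap('side');o,r,p=tool();x0=proj(S,M)[0].astype(int)
ex,ey,n=fr();tx=r.apply([1,0,0]);ty=r.apply([0,1,0])
cr=lambda X:((proj(S,X)-(x0-[50,45]))*8).round().tolist()
print('mouth',cr(M))
for d in(.022,.019,.016):
    t=M-n*d
    print(d,'bar near end face corners',cr(np.array([t+n*z-tx*.042+s*ty*.007 for z in(.104,.12) for s in(-1,1)])),'bit top',cr(t+n*.024))
t=p+r.apply([-.002,0,.0943]);print('meas',cr(np.array([t+n*z-tx*.042+s*ty*.007 for z in(.104,.12) for s in(-1,1)])))
E
```

```text
mouth [[406.0, 361.0]]
0.022 bar near end face corners [[332.0, 291.0], [380.0, 275.0], [316.0, 254.0], [365.0, 238.0]] bit top [[404.0, 357.0]]
0.019 bar near end face corners [[329.0, 284.0], [377.0, 268.0], [313.0, 247.0], [362.0, 231.0]] bit top [[402.0, 350.0]]
0.016 bar near end face corners [[326.0, 277.0], [374.0, 261.0], [310.0, 240.0], [359.0, 224.0]] bit top [[399.0, 344.0]]
meas [[329.0, 282.0], [376.0, 266.0], [312.0, 245.0], [361.0, 228.0]]
```

```bash
python3 - <<'E'
from h import *
from scipy.optimize import least_squares
c=snap('wrist');o,r,p=tool();print('T tool',r.inv().apply(o['torque']),'F tool',r.inv().apply(o['contact_force']))
im=c['img'].astype(int);m=((im[:,:,0]>90)&(im[:,:,1]<75)&(im[:,:,2]<75)).astype(np.uint8)
k,l,st,ce=cv2.connectedComponentsWithStats(m)
i=l[230,282];print(st[i]);rows=[]
for y in range(st[i,1],st[i,1]+st[i,3],6):
    x=np.where(l[y]==i)[0];print(y,x.min(),x.max(),im[y,(x.min()+x.max())//2],end=' | ');rows.append((y,x.min()-.5,x.max()+.5))
print()
for tilt in(-6,-3,0,3,6):
    Rk=R.from_euler('y',tilt,degrees=True)
    P=np.array([[x,s*.007,-.008] for x in(.042,.02,0,-.02,-.042) for s in(-1,1)]);X=p+r.apply(Rk.apply(P)+[-.002,0,-.0177]);print(tilt,proj(c,X).round(1).reshape(5,4).tolist())
E
```

```text
T tool [ 0.5144  0.1033 -0.0628] F tool [  1.4969  -1.4447 -12.9474]
[ 265  190   34  163 4938]
190 269 293 [110  31  37] | 196 266 296 [162  33  28] | 202 265 297 [219  57  51] | 208 265 297 [219  57  50] | 214 266 298 [219  55  48] | 220 265 297 [218  56  49] | 226 265 297 [219  56  50] | 232 265 297 [219  57  51] | 238 265 297 [219  59  51] | 244 265 297 [218  56  48] | 250 265 297 [218  56  50] | 256 265 298 [218  57  49] | 262 266 297 [219  58  51] | 268 268 296 [160  37  30] | 274 268 296 [160  35  32] | 280 268 296 [160  36  30] | 286 268 296 [160  37  30] | 292 268 295 [159  34  28] | 298 268 295 [159  36  30] | 304 268 295 [159  35  29] | 310 268 295 [159  33  28] | 316 268 296 [160  34  30] | 322 267 296 [159  33  29] | 328 266 295 [158  33  26] | 334 266 295 [159  32  27] | 340 267 295 [216  54  46] | 346 267 295 [216  54  48] | 352 281 282 [92 31 31] | 
-6 [[264.2, 192.5, 298.8, 192.5], [264.7, 244.9, 298.3, 244.9], [265.1, 289.9, 297.8, 289.9], [265.5, 332.6, 297.4, 332.6], [265.9, 377.2, 296.9, 377.2]]
-3 [[263.9, 194.4, 299.1, 194.4], [264.6, 246.7, 298.4, 246.7], [265.1, 290.8, 297.8, 290.8], [265.6, 332.0, 297.3, 332.0], [266.2, 374.4, 296.7, 374.4]]
0 [[263.6, 196.6, 299.4, 196.7], [264.4, 248.6, 298.5, 248.6], [265.1, 291.7, 297.8, 291.7], [265.8, 331.3, 297.1, 331.3], [266.4, 371.4, 296.5, 371.4]]
3 [[263.3, 199.3, 299.7, 199.3], [264.3, 250.6, 298.7, 250.7], [265.1, 292.5, 297.8, 292.5], [265.9, 330.5, 297.0, 330.5], [266.6, 368.3, 296.2, 368.3]]
6 [[263.0, 202.2, 300.0, 202.3], [264.2, 252.8, 298.8, 252.8], [265.2, 293.3, 297.8, 293.4], [266.0, 329.5, 296.9, 329.5], [266.9, 365.1, 296.0, 365.1]]
```

```bash
cat >> h.py <<'E'
def brief():
    o,r,p=tool();state(np.load('M.npy'));print('Ft',r.inv().apply(o['contact_force']),'Tt',r.inv().apply(o['torque']))
E
python3 -m crank '[{"delta_rot":[0,0,-1],"xyz":[0,0,-0.002],"fingers":1},{"delta_rot":[0,0,-2],"xyz":[0,0,-0.003],"fingers":1},{"delta_rot":[0,0,-2],"xyz":[0,0,-0.003],"fingers":1}]'>/dev/null;python3 -c "
from h import *
brief()"
python3 -m crank '[{"delta_rot":[0,0,0],"xyz":[0,-0.0005,0],"fingers":1},{"delta_rot":[0,0,0],"xyz":[0,-0.001,0],"fingers":1},{"delta_rot":[0,0,0],"xyz":[0,-0.001,0],"fingers":1}]'>/dev/null;python3 -c "
from h import *
brief()"
python3 -m crank '[{"delta_rot":[0,0,0],"xyz":[0,0,0.002],"fingers":1},{"delta_rot":[0,0,0],"xyz":[0,0,0.004],"fingers":1},{"delta_rot":[0,0,0],"xyz":[0,0,0.004],"fingers":1}]'>/dev/null;python3 -c "
from h import *
brief()"
```

```text
t 10.9 tip x,y,z mm [ -0.1236   1.182  -16.5366] cw 27.977316696730156 tilt 0.06412708552159564 F 1.0297785953071392 0.5048655458702823 -2.1857859864373093 Tz -0.07333358607591027 w 0.14125819471115542 g 108.0559766292572 q7 0.4043894702337538 [-0.7342  0.4938]
Ft [0.9287 0.6702 2.1866] Tt [-0.0111 -0.0637  0.0733]
t 11.2 tip x,y,z mm [ -0.5339   1.3487 -16.4464] cw 28.013507070115274 tilt 0.11318737680046152 F 2.4354786963928508 -0.9195106406136808 -4.571901195160872 Tz -0.015749799181923235 w 0.1383919365197247 g 107.73685455322266 q7 0.40373435624274373 [-0.7341  0.4917]
Ft [0.3318 2.573  4.577 ] Tt [-0.509  -0.0488  0.0156]
t 11.5 tip x,y,z mm [  0.6127   0.6542 -19.0905] cw 28.109610863175995 tilt 0.2200679468781809 F -0.8223093409434217 2.2301948845073407 23.691487649497766 Tz 0.03403172629364545 w 0.13784982087310024 g 111.78641080856323 q7 0.41859133947380023 [-0.751   0.4898]
Ft [  1.6343  -1.7033 -23.6931] Tt [ 0.5828  0.1266 -0.0323]
```

```bash
python3 -m crank '[{"delta_rot":[0,0,0],"xyz":[0,0.0005,-0.004],"fingers":1},{"delta_rot":[0,0,0],"xyz":[0,0.0005,-0.008],"fingers":1},{"delta_rot":[0,0,0],"xyz":[0,0.0005,-0.013],"fingers":1},{"delta_rot":[0,0,-8],"xyz":[0,0.0005,-0.014],"fingers":1},{"delta_rot":[0,0,-14],"xyz":[0,0.0005,-0.014],"fingers":1},{"delta_rot":[0,0,-20],"xyz":[0,0.0005,-0.014],"fingers":1},{"delta_rot":[0,0,-20],"xyz":[0,0.0005,-0.014],"fingers":1}]'>/dev/null;python3 -c "
from h import *
brief()"
python3 -m crank '[{"delta_rot":[0,0,0],"xyz":[0,0,0.001],"fingers":1},{"delta_rot":[0,0,0],"xyz":[0,0,0.002],"fingers":1},{"delta_rot":[0,0,0],"xyz":[0,0,0.002],"fingers":1}]'>/dev/null;python3 -c "
from h import *
brief()"
python3 -m crank '[{"delta_rot":[0,0,0],"xyz":[0,0,0.001],"fingers":1},{"delta_rot":[0,0,0],"xyz":[0,0,0.002],"fingers":1},{"delta_rot":[0,0,0],"xyz":[0,0,0.002],"fingers":1}]'>/dev/null;python3 -c "
from h import *
brief()"
```

```text
t 12.2 tip x,y,z mm [-0.0618  1.5054 -6.1908] cw 7.944891521514208 tilt 0.06241693249617995 F 1.4422537862187432 1.0656044557378275 0.8388015241988886 Tz 0.019084759961923478 w 0.13586357447539948 g 108.36965560913086 q7 0.6603802551900906 [-0.6319  0.4885]
Ft [ 1.2553  1.2819 -0.8369] Tt [ 0.0519  0.0425 -0.019 ]
t 12.5 tip x,y,z mm [ 0.9206  0.8802 -7.5665] cw 8.212729330040588 tilt 0.1401243510245968 F 0.09771072409869941 1.0743718972945544 16.527271294726564 Tz -0.05714125767978939 w 0.1403917281904054 g 110.70207595825195 q7 0.6653527741297538 [-0.6419  0.4872]
Ft [  1.0922  -0.0192 -16.5264] Tt [0.59   0.4134 0.0586]
t 12.8 tip x,y,z mm [ 1.4823  0.6421 -8.9571] cw 8.260355773276615 tilt 0.20582418479753906 F -1.5012761397078318 3.12009094270033 23.000322509071513 Tz -0.09279737771666799 w 0.13895210454113466 g 111.75282955169678 q7 0.6727293014040833 [-0.6506  0.4855]
Ft [  2.907   -1.8591 -23.0021] Tt [0.9421 0.5119 0.0959]
```

```bash
python3 -m crank '[{"delta_rot":[0,0,0],"xyz":[0,0,-0.002],"fingers":1},{"delta_rot":[0,0,0],"xyz":[0,0,-0.003],"fingers":1},{"delta_rot":[0,0,0],"xyz":[0,0,-0.003],"fingers":1}]'>/dev/null;python3 -c "
from h import *
brief()"
python3 -m crank '[{"delta_rot":[0,0,6],"xyz":[0,0,0],"fingers":1},{"delta_rot":[0,0,9],"xyz":[0,0,0],"fingers":1},{"delta_rot":[0,0,12],"xyz":[0,0,0],"fingers":1},{"delta_rot":[0,0,12],"xyz":[0,0,0.001],"fingers":1},{"delta_rot":[0,0,12],"xyz":[0,0,0.002],"fingers":1},{"delta_rot":[0,0,12],"xyz":[0,0,0.002],"fingers":1}]'>/dev/null;python3 -c "
from h import *
brief()"
python3 -m crank '[{"delta_rot":[0,0,2],"xyz":[0,0,0],"fingers":1},{"delta_rot":[0,0,3],"xyz":[0,0,0],"fingers":1},{"delta_rot":[0,0,3],"xyz":[0,0,0],"fingers":1}]'>/dev/null;python3 -c "
from h import *
brief()"
```

```text
t 13.1 tip x,y,z mm [ 0.4458  1.2416 -7.2516] cw 8.056578507540337 tilt 0.08695168917092098 F 0.14704918944104617 -0.14205503989063653 4.453410386018888 Tz -0.04009822398127857 w 0.14172980099872362 g 109.21385407447815 q7 0.6629346942605373 [-0.6373  0.487 ]
Ft [-0.1196  0.1722 -4.4532] Tt [0.2851 0.1619 0.0404]
t 13.7 tip x,y,z mm [ 0.1619  1.2308 -9.5312] cw 19.955391120685775 tilt 0.09858383709955205 F 1.578993370601862 0.8836827183936896 -0.13189835842572112 Tz -0.0651870899459192 w 0.1362401736718255 g 108.35308313369751 q7 0.4954683195100258 [-0.6801  0.4933]
Ft [1.3695 1.1824 0.134 ] Tt [-0.3169  0.2017  0.0655]
t 14.0 tip x,y,z mm [-0.1273  1.1954 -9.4616] cw 23.03950499335639 tilt 0.08838942509498757 F 2.062769206554178 -1.074096870066089 -1.873387741011527 Tz 0.006140044238280767 w 0.14002074665798392 g 108.11379075050354 q7 0.4503643824792317 [-0.6889  0.4962]
Ft [-0.1811  2.3157  1.877 ] Tt [-0.3743  0.0706 -0.006 ]
```

```bash
python3 -m crank '[{"delta_rot":[0,0,2],"xyz":[0,0.0005,0.003],"fingers":1},{"delta_rot":[0,0,3],"xyz":[0,0.0005,0.005],"fingers":1},{"delta_rot":[0,0,3],"xyz":[0,0.0005,0.008],"fingers":1},{"delta_rot":[0,0,3],"xyz":[0,0.0005,0.009],"fingers":1},{"delta_rot":[0,0,3],"xyz":[0,0.0005,0.009],"fingers":1}]'>/dev/null;python3 -c "
from h import *
brief()"
python3 -m crank '[{"delta_rot":[0,0,0],"xyz":[0,0,0.001],"fingers":1},{"delta_rot":[0,0,0],"xyz":[0,0,0.001],"fingers":1}]'>/dev/null;python3 -c "
from h import *
brief()"
python3 -m crank '[{"delta_rot":[0,0,2],"xyz":[0,0,0.0005],"fingers":1},{"delta_rot":[0,0,4],"xyz":[0,0,0.0005],"fingers":1},{"delta_rot":[0,0,4],"xyz":[0,0,0.0005],"fingers":1}]'>/dev/null;python3 -c "
from h import *
brief()"
```

```text
t 14.5 tip x,y,z mm [ -0.06     1.1182 -18.6635] cw 25.99436753541802 tilt 0.05494667455183002 F 2.327590265730806 -0.2621798014874417 -4.1006798622840845 Tz -0.023602094309379575 w 0.13536184446833424 g 107.86114454269409 q7 0.4405699989563111 [-0.7367  0.4896]
Ft [0.7844 2.2031 4.1028] Tt [-0.267   0.1317  0.0237]
t 14.7 tip x,y,z mm [  0.4816   0.8408 -18.8756] cw 26.0404152244393 tilt 0.1153276599926128 F -0.038348540203950066 0.6365759523500176 8.731267280090067 Tz 0.012557653007870984 w 0.1441616078467744 g 109.72487211227417 q7 0.44401375267771426 [-0.7405  0.4896]
Ft [ 0.5649 -0.2993 -8.7312] Tt [ 0.3202  0.1498 -0.0119]
t 15.0 tip x,y,z mm [  0.6389   0.657  -19.0009] cw 30.110788112832402 tilt 0.15020673651843897 F -1.0396862475608195 0.7082652101682252 15.907802932303241 Tz 0.0035848603896196374 w 0.13699923060958433 g 110.8215057849884 q7 0.3874127170144475 [-0.7554  0.4938]
Ft [  0.1164  -1.2216 -15.9102] Tt [ 0.5661  0.0969 -0.0025]
```

```bash
python3 -m crank '[{"delta_rot":[0,0,5],"xyz":[0,0,-0.0007],"fingers":1},{"delta_rot":[0,0,10],"xyz":[0,0,-0.0007],"fingers":1},{"delta_rot":[0,0,15],"xyz":[0,0,-0.0007],"fingers":1},{"delta_rot":[0,0,15],"xyz":[0,0,-0.0007],"fingers":1}]'>/dev/null;python3 -c "
from h import *
brief()"
python3 -m crank '[{"delta_rot":[0,0,5],"xyz":[0,0,0],"fingers":1},{"delta_rot":[0,0,10],"xyz":[0,0,0],"fingers":1},{"delta_rot":[0,0,15],"xyz":[0,0,0],"fingers":1},{"delta_rot":[0,0,20],"xyz":[0,0,0],"fingers":1},{"delta_rot":[0,0,20],"xyz":[0,0,0],"fingers":1}]'>/dev/null;python3 -c "
from h import *
brief()"
```

```text
t 15.4 tip x,y,z mm [  0.3958   1.0505 -18.8081] cw 45.104451033295504 tilt 0.14883712706742772 F 1.8631154948025046 0.26695214799652367 6.612131416349557 Tz 0.11893235695634727 w 0.13600310084683118 g 109.29903030395508 q7 0.16970920861287744 [-0.8031  0.5117]
Ft [ 1.5164  1.141  -6.6077] Tt [-0.1024  0.1095 -0.1188]
t 15.9 tip x,y,z mm [  0.2075   1.114  -18.7933] cw 65.08232068475853 tilt 0.18732744770441934 F 2.6480305082299225 -0.870467002136436 4.568041545050724 Tz 0.14699318234115324 w 0.13788267839930732 g 109.17937517166138 q7 -0.11258598461713146 [-0.8743  0.5417]
Ft [ 2.0433  1.9173 -4.5591] Tt [-0.3812  0.1595 -0.1473]
```

```bash
python3 -m crank '[{"delta_rot":[0,0,4],"xyz":[0,0,0],"fingers":1},{"delta_rot":[0,0,8],"xyz":[0,0,0],"fingers":1},{"delta_rot":[0,0,8],"xyz":[0,0,0],"fingers":1}]'>/dev/null;python3 -c "
from h import *
brief()"
python3 -m crank '[{"delta_rot":[0,0,2],"xyz":[0,0,0],"fingers":1},{"delta_rot":[0,0,4],"xyz":[0,0,0],"fingers":1},{"delta_rot":[0,0,4],"xyz":[0,0,0],"fingers":1}]'>/dev/null;python3 -c "
from h import *
brief()"
```

```text
t 16.2 tip x,y,z mm [  0.1133   1.2028 -18.7846] cw 73.01105741545115 tilt 0.19856384799175156 F 3.1586556556722516 -1.182391285174101 4.622092089407172 Tz 0.16436017838313038 w 0.14146883132149293 g 109.14785385131836 q7 -0.22390481449129704 [-0.9037  0.5558]
Ft [ 2.6856  2.066  -4.6107] Tt [-0.5036  0.2941 -0.1647]
t 16.5 tip x,y,z mm [ -0.0212   1.3945 -18.8145] cw 77.10769839666504 tilt 0.19047259911236855 F 3.199289897573476 -2.801515766093161 4.918542159503619 Tz 0.18279445527812838 w 0.13874040567847704 g 109.36236619949341 q7 -0.28135753148534326 [-0.9191  0.5637]
Ft [ 2.5052  3.4562 -4.9046] Tt [-0.723   0.3213 -0.1838]
```

```bash
python3 -m crank '[{"delta_rot":[0,0,1.5],"xyz":[0,-0.0004,0],"fingers":1},{"delta_rot":[0,0,3],"xyz":[0,-0.0004,0],"fingers":1},{"delta_rot":[0,0,3],"xyz":[0,-0.0004,0],"fingers":1}]'>/dev/null;python3 -c "
from h import *
brief()"
```

```text
t 16.8 tip x,y,z mm [ -0.1073   1.6451 -18.8093] cw 80.11735845952389 tilt 0.21049071828303478 F 3.1772675189244 -2.8690031756110117 4.8928719800083815 Tz 0.2548257031439449 w 0.14199750140465844 g 109.25084352493286 q7 -0.32432477223552836 [-0.9301  0.5689]
Ft [ 2.65    3.3849 -4.8772] Tt [-0.9657  0.3939 -0.2562]
```

```bash
python3 -m crank '[{"delta_rot":[0,0,1.5],"xyz":[0,0,0],"fingers":1},{"delta_rot":[0,0,3],"xyz":[0,0,0],"fingers":1},{"delta_rot":[0,0,3],"xyz":[0,0,0],"fingers":1}]'>/dev/null;python3 -c "
from h import *
brief()"
```

```text
t 17.1 tip x,y,z mm [ -0.147    1.6829 -18.8173] cw 83.055695573021 tilt 0.20984949721432677 F 3.8177826917677966 -3.4109216260598547 5.4553780633609446 Tz 0.5722342628499633 w 0.13727127635283587 g 109.42480087280273 q7 -0.3659125745459241 [-0.9409  0.5751]
Ft [ 3.3906  3.8624 -5.4366] Tt [-1.0408  0.4566 -0.5735]
```

```bash
python3 -m crank '[{"delta_rot":[0,0,-2],"xyz":[0,0.0005,0],"fingers":1},{"delta_rot":[0,0,-4],"xyz":[0.0003,0.0008,0],"fingers":1},{"delta_rot":[0,0,-4],"xyz":[0.0003,0.0008,0],"fingers":1}]'>/dev/null;python3 -c "
from h import *
brief()"
python3 -m crank '[{"delta_rot":[0,0,0],"xyz":[0,0,0],"fingers":0.3},{"delta_rot":[0,0,0],"xyz":[0,0,0],"fingers":0},{"delta_rot":[0,0,0],"xyz":[0,0,0],"fingers":0},{"delta_rot":[0,0,0],"xyz":[0,0,0],"fingers":0},{"delta_rot":[0,0,0],"xyz":[0,0,-0.02],"fingers":0},{"delta_rot":[0,0,0],"xyz":[0,0,-0.05],"fingers":0},{"delta_rot":[0,0,0],"xyz":[0,0,-0.09],"fingers":0},{"delta_rot":[0,0,0],"xyz":[0,0,-0.12],"fingers":0},{"delta_rot":[0,0,0],"xyz":[0,0,-0.12],"fingers":0},{"delta_rot":[0,0,0],"xyz":[0,0,-0.12],"fingers":0}]'
python3 - <<'E'
from h import *
M=np.load('M.npy');S=snap('side');c=snap('wrist');x0=proj(S,M)[0].astype(int)
a=cv2.resize(S['img'][x0[1]-45:x0[1]+30,x0[0]-50:x0[0]+50],(400,300),interpolation=2)
b=cv2.resize(c['img'],(400,300));cv2.imwrite('pics/g.png',np.hstack([a,b])[:,:,::-1])
E
```

```text
t 17.4 tip x,y,z mm [  0.0172   1.3389 -18.8285] cw 79.05762711265844 tilt 0.16069932401626152 F 2.7190254509295686 -1.311149791635605 5.2480685769914635 Tz 0.025615348007373057 w 0.13898832894106294 g 109.21531319618225 q7 -0.3080515403364298 [-0.9266  0.5688]
Ft [ 2.433   1.8116 -5.2396] Tt [-0.687   0.3153 -0.0267]
t: 18.4
eef_pos: [0.5269, -0.1377, 0.3094]
tool_rot: [0.016, 0.969, 0.115, 0.217]
contact_force: [-0.1, -0.5, -1.3]
gripper_width: 0.503
grasp_force: 0.0
```

View pics/g.png

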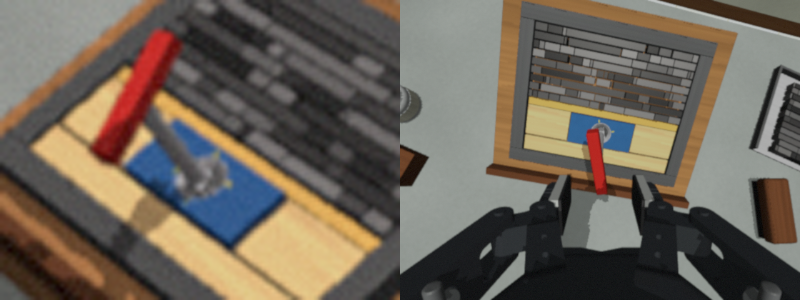

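The side and wrist views show the key standing in the quoin, bit down in the well at crop (200,185), and the gripper clear of it. The tin and the brush lie undisturbed in the wrist view. The hard axial stop came at the same depth each time, and the torque rose sharply at about 80°, so the bit is home and the quoin is against its stop.

```bash
python3 -c "
from station import job
print(job.hand_in())"
```

```text
the job is handed in; nothing more can be done
None
```

I handed the job in: the key stands in the quoin, turned clockwise until the torque rose sharply at the stop, and the gripper has let go and is clear. That it is fully home rests on a hard, repeatable axial stop; the camera depth estimate could be 3–4 mm off and did not confirm it.

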